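# Switch off the phone charger's socket

### The job

The shop is closing: on the four-way power block, switch off the socket that the phone charger is plugged into, by gently pressing down the raised end of that socket's own rocker with the fingertips all the way to its stop, then draw back. Leave the other three switches on, and do not pull, lift or shift the charger, the other plugged-in things or anything else on the desk.

Things in the scene. Friction and masses are not known exactly. Their poses are not given: they have to be found in the camera images.
- power_block: Black four-way power block screwed to the desk: 100 mm (x) by 270 mm (y), 45 mm high. Origin: centre of its underside. Along its +x side four round sockets 60 mm apart, all in use; along its -x side, nearer the robot, four alike white rocker switches, each straight in front (-x) of its own socket, centres 49.5 mm apart. Plugged-in things stand up to 67 mm above its top.
- charger: The phone charger: white block 36 mm (x) by 40 mm (y), its flat top 41 mm above the block's top, with two dark USB slots in the top. Its round foot (37 mm wide, 17.5 mm tall) sits loose in a socket recess 40 mm wide, 16.5 mm deep. In any of the four sockets. Origin: centre of the foot's underside, 28.5 mm above the table; z up.
- smart_plug: White round smart plug, 47 mm across, top 41 mm above the block's top, with a grey round socket face on it. To be left alone. Its round foot (37 mm wide, 17.5 mm tall) sits loose in a socket recess 40 mm wide, 16.5 mm deep. In any of the four sockets. Origin: centre of the foot's underside, 28.5 mm above the table; z up.
- repeater: White Wi-Fi repeater, 38 mm (x) by 54 mm (y), its top 35 mm above the block's top and two flat aerials on its +x side up to 67 mm. To be left alone. Its round foot (37 mm wide, 17.5 mm tall) sits loose in a socket recess 40 mm wide, 16.5 mm deep. In any of the four sockets. Origin: centre of the foot's underside, 28.5 mm above the table; z up.
- socket_cap: White flat round safety cap, 37 mm across, its face 3 mm above the block's top: nothing is in this socket. To be left alone. It lies loose in the recess. Origin: centre of its underside, 28.5 mm above the table.
- socket0 (a point): Centre of socket 0 (the -y end of the block, in the block's frame), level with the block's top.
- socket1 (a point): Centre of socket 1 (second from the -y end of the block, in the block's frame), level with the block's top.
- socket2 (a point): Centre of socket 2 (second from the +y end of the block, in the block's frame), level with the block's top.
- socket3 (a point): Centre of socket 3 (the +y end of the block, in the block's frame), level with the block's top.
- press0 (a point): Point on the rocker in front of socket 0, on the middle of the top of its -x half, 10 mm from the pivot line; it moves with the rocker. Axes at joint value 0 are the block's. The stop is hard, so press slowly: over 40 N is too much.
- press1 (a point): Point on the rocker in front of socket 1, on the middle of the top of its -x half, 10 mm from the pivot line; it moves with the rocker. Axes at joint value 0 are the block's. The stop is hard, so press slowly: over 40 N is too much.
- press2 (a point): Point on the rocker in front of socket 2, on the middle of the top of its -x half, 10 mm from the pivot line; it moves with the rocker. Axes at joint value 0 are the block's. The stop is hard, so press slowly: over 40 N is too much.
- press3 (a point): Point on the rocker in front of socket 3, on the middle of the top of its -x half, 10 mm from the pivot line; it moves with the rocker. Axes at joint value 0 are the block's. The stop is hard, so press slowly: over 40 N is too much.
- rocker0 (a joint): Rocker in front of socket 0, rad: 0 on, 0.4 off. Paddle 29 mm (x) by 21 mm (y); pivot line 3 mm above the block's top. On: +x half level, -x half slopes up to 8.6 mm above the block's top. Pressed straight down (about 2 N at its raised end) the -x half goes down to a stop, where it lies level, 3 mm above the block's top, and the +x half stands up. Stiff: it stays where it is left, so press it right to the stop.
- rocker1 (a joint): Rocker in front of socket 1, rad: 0 on, 0.4 off. Paddle 29 mm (x) by 21 mm (y); pivot line 3 mm above the block's top. On: +x half level, -x half slopes up to 8.6 mm above the block's top. Pressed straight down (about 2 N at its raised end) the -x half goes down to a stop, where it lies level, 3 mm above the block's top, and the +x half stands up. Stiff: it stays where it is left, so press it right to the stop.
- rocker2 (a joint): Rocker in front of socket 2, rad: 0 on, 0.4 off. Paddle 29 mm (x) by 21 mm (y); pivot line 3 mm above the block's top. On: +x half level, -x half slopes up to 8.6 mm above the block's top. Pressed straight down (about 2 N at its raised end) the -x half goes down to a stop, where it lies level, 3 mm above the block's top, and the +x half stands up. Stiff: it stays where it is left, so press it right to the stop.
- rocker3 (a joint): Rocker in front of socket 3, rad: 0 on, 0.4 off. Paddle 29 mm (x) by 21 mm (y); pivot line 3 mm above the block's top. On: +x half level, -x half slopes up to 8.6 mm above the block's top. Pressed straight down (about 2 N at its raised end) the -x half goes down to a stop, where it lies level, 3 mm above the block's top, and the +x half stands up. Stiff: it stays where it is left, so press it right to the stop.
- marker: Paint marker lying on the table in front of the block: 140 mm along its x, 15 mm thick. Origin: under its middle. Bystander.
- phone: Smartphone lying flat, 147 mm (x) by 72 mm (y) by 8 mm. Origin: centre of its underside. Bystander.
- pen_cup: White ceramic cup of markers, 80 mm across, 100 mm high, markers up to 148 mm. Origin: centre of its underside. Bystander.
- tape_measure: Yellow and black tape measure standing on edge, 68 mm (x) by 34 mm (y) by 67 mm high. Origin: centre of its underside. Bystander.
- glue_bottle: White glue bottle, 42 mm across, 85 mm high. Origin: centre of its underside. Bystander.
Things that resemble listed ones, but are neither listed nor needed, are in the scene too. Leave any green, pink or purple look-alike of the charger alone.

How it is judged:
By the outcome, as a careful person would: the job done as asked, in the order asked, and still so for the second after the job is handed in, with the robot touching nothing.
It also fails if it takes over 32 s, if anything falls off the work surface, if the arm or the gripper's body presses on something with over 40 N, if the wrist force passes 120 N, or if a joint passes its speed limit or range.

### The arm

A 7-joint arm with a two-finger parallel gripper is mounted at the origin on the work surface. World frame = base frame: x ahead of the robot, y to its left, z up, the work surface at z = 0. Lengths are in m, angles in rad, forces in N, time in s.
With the tool pointing down it reaches from about 0.425 to 0.925 m from the base axis. Payload 6.8 kg.
Tool frame: the origin (TCP) lies at the very end of the fingers, on their centre line; the grasp point (between the pads) lies 19 mm behind it; z points along the fingers, y is the line along which they close (so a half turn about z gives the same grasp; the last joint's range is limited). The gripper opens to 85 mm and grips with 20 to 120 N. Pads are 22 mm wide; open, the fingers measure 114 mm over their backs; the gripper's body (76 mm by 85 mm) begins 54 mm behind the grasp point. The pads swing forward as they close: fully open they stand 13 mm farther back than shut.
Start: joints at [-1.448, 0.477, 0.022, 1.555, -0.011, 1.109, -0.083], TCP at [0.154, 0.657, 0.231] pointing down, gripper open.
Joint ranges: [-2.96, 2.96], [-0.34, 2.1], [-1.41, 1.46], [0.24, 2.44], [-1.37, 4.51], [0.17, 1.92], [-2.96, 2.96]. Speed limits (rad/s): [2.39, 2.39, 3.14, 3.14, 3.14, 3.14, 3.14].

### API

Orientations are given as a unit quaternion [w, x, y, z].
In Python, from station import get_obs, read_camera, hand_in gives the robot as it stands.
- The arm moves only by the tool arm_command, never from a script. Its argument "commands" is one flat list of numbers, 7 for each row, row after row: the shift along the tool's x, y, z in m, then the turn, a rotation vector about the tool's x, y, z in degrees, then the opening, from 0 (shut) to 1 (fully open). In form: [tx, ty, tz, rx, ry, rz, fingers, tx, ty, tz, rx, ry, rz, fingers, ...]. A call has 1 to 8 rows; each row is the pose to reach, as a shift and turn from the pose commanded when the call began, along the tool's axes at that moment; what a row does not reach only later rows make up. A row lasts 1/10 s, in which the tool goes at most 50 mm and 8.59 degrees, less where a joint would pass 70% of its speed; a pose out of reach is approached as far as the arm can. A call with a gripper value outside its range is refused whole. The fingers move at their own pace and stop on an object; "force" is the grip in N (left out, the last holds). Time passes only in rows, so rows that repeat a pose let the fingers close. It gives the time, the measured TCP pose, the force, the opening and the grip force at its end, in the units of the state.
- get_obs(): the state, without advancing time (a new reading comes with each control period).
- read_camera(name): name is "side" or "top"; returns a dict with "img" (400x640x3 uint8, red, green, blue), "camera_matrix" (3x3 intrinsics, pixels), "k1" (the pictures are not rectified: a ray, as slopes to the right and down, at radius r is drawn at 1 + k1 r^2 times it, then the intrinsics apply), "pose" (4x4, takes a point from camera to world coordinates). Camera axes: x right, y down, z forward; pixel columns grow to the right and rows downward; lengths in m; the calibration is good to about 2 mm. A picture is of the moment at which its call begins. There is no depth.
- hand_in(): hands the job in; it is judged then, once.
The state is a dict: "t": time; "q": joint angles; "joint_vel": joint speeds; "joint_torque": joint torques, N m; "eef_pos": TCP position; "tool_rot": TCP orientation; "contact_force": force on the tool from outside, world axes, zero at the start; "torque": the same for the moment, N m; "gripper_width": opening from 0.0 (shut) to 1.0 (fully open); "grasp_force": force on a finger pad.
Only numpy, scipy, OpenCV 4.12 (cv2) and the standard library are available. Lean on these libraries where they do the work, as an engineer would, in place of code of your own. Each camera call takes 0.05 s, during which the arm holds its last target. There are 200 camera calls.

## Working session

There is one attempt and no reset: what is moved stays moved. The work goes in short steps, Python scripts to look and compute and a tool call to move; the robot and the scene stay as the last step left them, time stands still between calls to the robot, and variables do not carry over. Pictures are saved under pics/ and viewed, at most 10 in all, crops included, and the job is handed in when it is done.

Besides the shell and the picture viewer there is one more tool, called after "Emit:" by a JSON object that holds its "fn" and its "kwargs". arm_command: Moves the arm, as the interface text tells. Its arguments: {"type":"object","properties":{"commands":{"type":"array","items":{"type":"number"}},"force":{"type":"number"}},"required":["commands"]}

```bash
mkdir -p pics; cat > h.py <<'E'
import numpy as np, cv2
from station import get_obs, read_camera
def ray(c,u,v):
    K=c["camera_matrix"]; p=cv2.undistortPoints(np.array([[[u,v]]],float),np.array(K,float),np.array([c["k1"],0,0,0],float))[0,0] if False else None
    K=np.array(K); d=np.array([(u-K[0,2])/K[0,0],(v-K[1,2])/K[1,1]]); s=d.copy()
    for _ in range(20): s=d/(1+c["k1"]*(s@s))
    P=np.array(c["pose"]); return P[:3,3],P[:3,:3]@np.array([s[0],s[1],1])
def onz(c,u,v,z):
    o,d=ray(c,u,v); return o+d*(z-o[2])/d[2]
def proj(c,p):
    P=np.array(c["pose"]); q=P[:3,:3].T@(np.array(p)-P[:3,3]); s=q[:2]/q[2]; s=s*(1+c["k1"]*(s@s)); K=np.array(c["camera_matrix"])
    return s*[K[0,0],K[1,1]]+K[:2,2]
E
python3 - <<'E'
from h import *
for n in("top","side"):
    c=read_camera(n); cv2.imwrite(f"pics/{n}0.png",c["img"][:,:,::-1]); print(n,c["pose"],c["camera_matrix"],c["k1"])
o=get_obs(); print(o)
E
```

```text
top [[-0.01874901 -0.99822058  0.05660524  0.45749141]
 [-0.99972799  0.0195026   0.01279003  0.05780327]
 [-0.01387122 -0.05635004 -0.99831471  1.16323402]
 [ 0.          0.          0.          1.        ]] [[417.67338211   0.         322.90774158]
 [  0.         417.67338211 194.434972  ]
 [  0.           0.           1.        ]] -0.06392867424072197
side [[ 0.86286446 -0.36510316  0.34952055  0.22174895]
 [-0.50542749 -0.61941778  0.60072012 -0.47454429]
 [-0.00282557 -0.69499733 -0.71900676  0.6739658 ]
 [ 0.          0.          0.          1.        ]] [[400.56025679   0.         326.58317703]
 [  0.         400.56025679 199.41303585]
 [  0.           0.           1.        ]] 0.005004460590593934
{'t': 0.1, 'q': array([-1.44812784,  0.47773151,  0.02234921,  1.55632797, -0.01146328,
        1.10930108, -0.08308514]), 'joint_vel': array([ 1.37769586e-03, -1.17876067e-03,  4.52421573e-05, -2.63920246e-03,
        1.27843405e-03, -1.09345741e-03,  1.20046086e-03]), 'joint_torque': array([ 3.78898083e-03, -5.97762644e+01,  1.61338862e+00, -2.81952399e+01,
        1.28480388e-02,  5.00817754e-03, -9.44547224e-06]), 'eef_pos': array([0.15429462, 0.65659242, 0.23042404]), 'tool_rot': array([-1.69212080e-05,  1.15105654e-01,  9.93352916e-01, -8.19664692e-04]), 'contact_force': array([ 0.7194024 , -0.40302491, -0.23574915]), 'torque': array([-0.0330216, -0.0079988,  0.0425299]), 'grasp_force': 0.0, 'gripper_width': 1.0049711887921908}
```

View pics/top0.png

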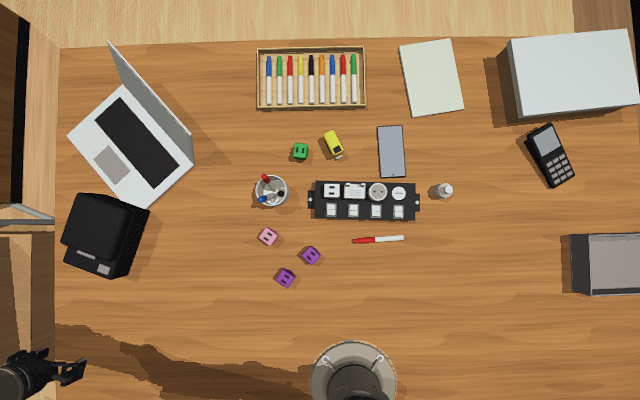

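View pics/side0.png

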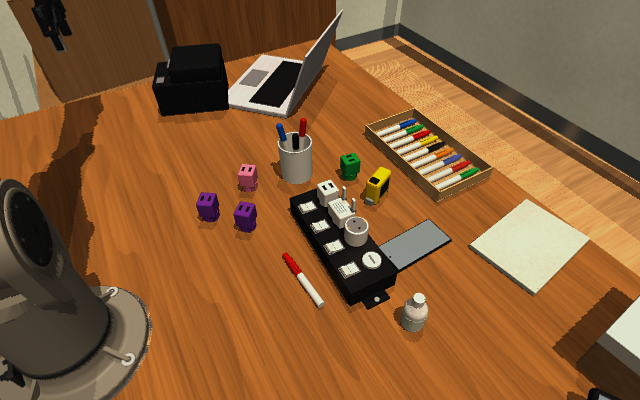

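The top view shows the charger (two dark slots) at about (332,190), at the +y end, which is socket 3. Its rocker is at about (331,210), with the other rockers at (354,211), (376,211) and (398,212). The side view agrees: the charger is at (327,193) and its rocker at (307,207).

```bash
python3 - <<'E'
from h import *
res={}
for n,roi in(("top",(318,201,412,222)),("side",(295,195,365,285))):
    c=read_camera(n); im=c["img"]; x0,y0,x1,y1=roi
    big=cv2.resize(im[175:230,300:430] if n=="top" else im[170:310,270:410],None,fx=6 if n=="top" else 4,fy=6 if n=="top" else 4,interpolation=cv2.INTER_CUBIC)
    cv2.imwrite(f"pics/{n}1.png",big[:,:,::-1])
    m=(im.min(2)>110).astype(np.uint8); k=np.zeros_like(m); k[y0:y1,x0:x1]=m[y0:y1,x0:x1]
    N,_,st,ce=cv2.connectedComponentsWithStats(k)
    for i in range(1,N):
        if st[i,4]>25: print(n,st[i],ce[i].round(1),onz(c,*ce[i],.050).round(4))
    # block outline from dark mask
    if n=="top":
        d=(im.max(2)<75).astype(np.uint8); e=np.zeros_like(d); e[170:232,300:428]=d[170:232,300:428]
        cs,_=cv2.findContours(e,0,2); b=max(cs,key=cv2.contourArea); print(cv2.minAreaRect(b), [onz(c,*p,.045).round(4) for p in cv2.boxPoints(cv2.minAreaRect(b))])
E
```

```text
top [326 203  10  14 111] [331.  208.7] [0.4822 0.0513 0.05  ]
top [348 204  11  13 119] [352.9 210. ] [ 0.4775 -0.007   0.05  ]
top [371 204  10  14 119] [375.8 210.7] [ 0.4746 -0.068   0.05  ]
top [393 205  11  14 112] [398.1 210.7] [ 0.4733 -0.1274  0.05  ]
((363.4895935058594, 200.37472534179688), (111.4570083618164, 37.318939208984375), 1.5911403894424438) [array([0.46  , 0.1151, 0.045 ]), array([0.5601, 0.1107, 0.045 ]), array([ 0.5459, -0.1885,  0.045 ]), array([ 0.4459, -0.1826,  0.045 ])]
side [328 198  27  22 328] [340.6 207.9] [0.5381 0.01   0.05  ]
side [300 201  16  11  99] [307.5 206.1] [0.48   0.0504 0.05  ]
side [345 216  20  19 267] [355.2 225.1] [ 0.5385 -0.0457  0.05  ]
side [312 219  18  13 114] [320.2 225. ] [ 0.4772 -0.0092  0.05  ]
side [326 240  18  15 136] [334.2 245.8] [ 0.4743 -0.0693  0.05  ]
side [341 262  19  16 152] [349.7 268.6] [ 0.4718 -0.1291  0.05  ]
side [297 273  14  12  90] [302.9 279. ] [ 0.3864 -0.105   0.05  ]
```

View pics/top1.png

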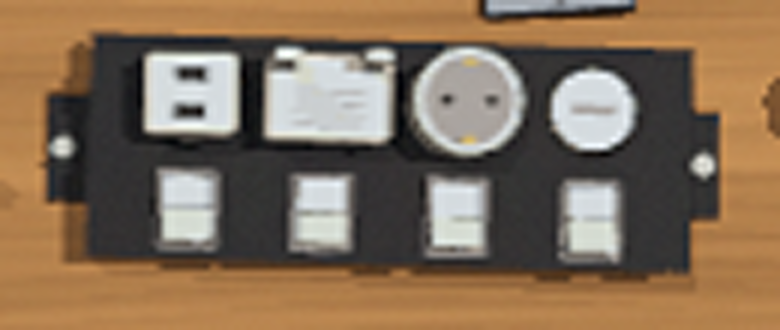

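View pics/side1.png

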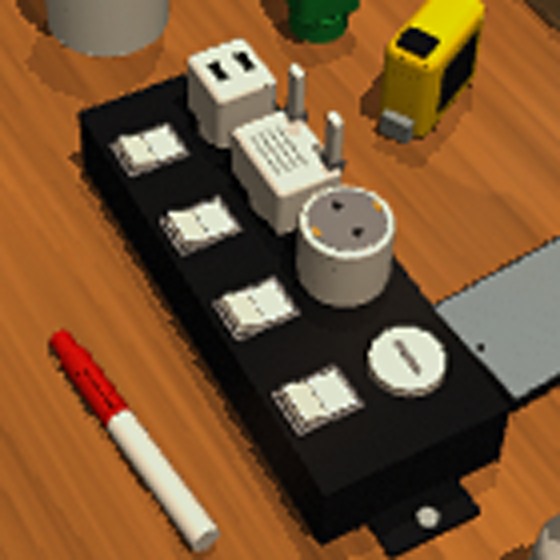

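The close-ups confirm that the two-slot charger is in socket 3, the +y end, and its rocker is on with the near half raised. The pivot is at about (0.4815, 0.051) and the block is yawed about -2.8°. I'll press about 12 mm on the -x side of the pivot so the fingers stay clear of the rising half, with the fingers shut.

Emit:
{"fn": "arm_command", "kwargs": {"commands": [-0.02,-0.023,0,0,0,-1,0,-0.05,-0.058,0,0,0,-2.5,0,-0.08,-0.093,0,0,0,-4,0,-0.11,-0.128,0,0,0,-5.5,0,-0.14,-0.163,0,0,0,-7,0,-0.17,-0.198,0,0,0,-8.5,0,-0.2,-0.232,0,0,0,-9.5,0,-0.22,-0.256,0,0,0,-10.4,0], "force": 40}}

```text
t: 1.0
eef_pos: [0.3114, 0.3544, 0.2313]
tool_rot: [0.0, 0.026, 1.0, -0.0]
contact_force: [0.4, 0.5, 0.7]
gripper_width: 0.003
grasp_force: 0.0
```

```bash
cat >> h.py <<'E'
def delta(t):
    from scipy.spatial.transform import Rotation as R
    o=get_obs(); q=o["tool_rot"]; r=R.from_quat([q[1],q[2],q[3],q[0]]); M=r.as_matrix()
    print("t",o["t"],"pos",o["eef_pos"].round(4),"F",o["contact_force"].round(2),"grip",o["gripper_width"])
    print("shift",(M.T@(np.array(t)-o["eef_pos"])).round(4),"tooly yaw from +y deg",np.degrees(np.arctan2(-M[0,1],M[1,1])).round(2),"z",M[:,2].round(3))
E
python3 -c "
from h import *
delta([.469,.0517,.2])"
```

```text
t 1.0 pos [0.3114 0.3544 0.2313] F [0.42 0.46 0.68] grip 0.0029831104357608924
shift [-0.1729 -0.2942  0.0315] tooly yaw from +y deg -2.94 z [ 0.    -0.001 -1.   ]
```

Emit:
{"fn": "arm_command", "kwargs": {"commands": [-0.025,-0.042,0,0,0,0,0,-0.05,-0.085,0,0,0,0,0,-0.075,-0.128,0,0,0,0,0,-0.1,-0.17,0,0,0,0,0,-0.125,-0.213,0,0,0,0,0,-0.15,-0.255,0,0,0,0,0,-0.165,-0.281,0,0,0,0,0,-0.173,-0.294,0.01,0,0,0,0]}}

```text
t: 1.8
eef_pos: [0.4701, 0.0523, 0.2224]
tool_rot: [0.002, 0.027, 1.0, 0.0]
contact_force: [-0.9, 0.4, 0.2]
gripper_width: -0.005
grasp_force: 0.0
```

Emit:
{"fn": "arm_command", "kwargs": {"commands": [0,0,0.03,0,0,0,0,0,0,0.06,0,0,0,0,0,0,0.09,0,0,0,0,0,0,0.115,0,0,0,0,0,0,0.135,0,0,0,0,0,0,0.145,0,0,0,0,0,0,0.145,0,0,0,0,0,0,0.145,0,0,0,0]}}

```text
t: 2.6
eef_pos: [0.4688, 0.0554, 0.0769]
tool_rot: [0.0, 0.025, 1.0, 0.0]
contact_force: [-0.7, 0.1, 0.0]
gripper_width: 0.003
grasp_force: 0.0
```

```bash
python3 - <<'E'
from h import *
delta([.469,.0517,.06])
c=read_camera("side"); a=cv2.resize(c["img"][110:260,250:400],None,fx=4,fy=4,interpolation=cv2.INTER_CUBIC)
cv2.imwrite("pics/n2.png",a[:,:,::-1])
p=get_obs()["eef_pos"]
for q in (p,[.4815,.051,.048],[.471,.0515,.052]): print((proj(c,q)-[250,110])*4)
E
```

```text
t 2.6 pos [0.4688 0.0554 0.0769] F [-0.68  0.09  0.05] grip 0.002579750111633752
shift [-0.0004 -0.0037  0.0169] tooly yaw from +y deg -2.83 z [ 0.001  0.    -1.   ]
[204.86626721 350.22956424]
[232.02304528 385.10665777]
[213.90728949 386.71019059]
```

View pics/n2.png

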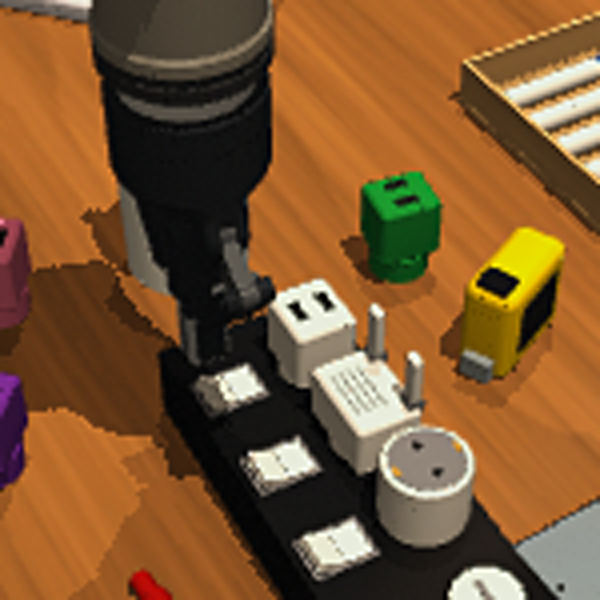

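The fingertips are at crop (205,355), above the raised half of the rocker. The pivot line at crop (233,385) matches my estimate. Correcting y by -4 mm and going down gently.

Emit:
{"fn": "arm_command", "kwargs": {"commands": [0,-0.002,0.004,0,0,0,0,0,-0.0037,0.008,0,0,0,0,0,-0.0037,0.012,0,0,0,0,0,-0.0037,0.015,0,0,0,0,0,-0.0037,0.018,0,0,0,0,0,-0.0037,0.02,0,0,0,0,0,-0.0037,0.021,0,0,0,0,0,-0.0037,0.021,0,0,0,0]}}

```text
t: 3.45
eef_pos: [0.4681, 0.0517, 0.0552]
tool_rot: [-0.0, 0.025, 1.0, -0.0]
contact_force: [-0.2, -0.4, 0.0]
gripper_width: -0.005
grasp_force: 0.0
```

Emit:
{"fn": "arm_command", "kwargs": {"commands": [0,0,0.0005,0,0,0,0,0,0,0.001,0,0,0,0,0,0,0.0015,0,0,0,0,0,0,0.002,0,0,0,0,0,0,0.0025,0,0,0,0,0,0,0.003,0,0,0,0,0,0,0.0035,0,0,0,0,0,0,0.004,0,0,0,0]}}

```text
t: 4.25
eef_pos: [0.4676, 0.0517, 0.0512]
tool_rot: [-0.001, 0.025, 1.0, 0.0]
contact_force: [-2.2, 0.4, 2.9]
gripper_width: -0.002
grasp_force: 1.3
```

Emit:
{"fn": "arm_command", "kwargs": {"commands": [0,0,0.0004,0,0,0,0,0,0,0.0008,0,0,0,0,0,0,0.0012,0,0,0,0,0,0,0.0016,0,0,0,0,0,0,0.002,0,0,0,0,0,0,0.0023,0,0,0,0,0,0,0.0026,0,0,0,0,0,0,0.0026,0,0,0,0]}}

```text
t: 5.05
eef_pos: [0.4682, 0.0517, 0.0487]
tool_rot: [0.0, 0.025, 1.0, -0.0]
contact_force: [-0.3, -0.6, 0.9]
gripper_width: -0.001
grasp_force: 0.5
```

Emit:
{"fn": "arm_command", "kwargs": {"commands": [0,0,0.0002,0,0,0,0,0,0,0.0004,0,0,0,0,0,0,0.0006,0,0,0,0,0,0,0.0008,0,0,0,0]}}

```text
t: 5.45
eef_pos: [0.4681, 0.0517, 0.048]
tool_rot: [-0.0, 0.025, 1.0, 0.0]
contact_force: [-1.8, 0.0, 6.5]
gripper_width: 0.003
grasp_force: 3.2
```

Emit:
{"fn": "arm_command", "kwargs": {"commands": [0,0,0.0002,0,0,0,0,0,0,0.0004,0,0,0,0,0,0,0.0004,0,0,0,0]}}

```text
t: 5.75
eef_pos: [0.4682, 0.0517, 0.0479]
tool_rot: [-0.0, 0.025, 1.0, 0.0]
contact_force: [-3.8, -0.6, 9.9]
gripper_width: 0.003
grasp_force: 4.7
```

The TCP has stalled at 0.048, the stop height, while the force rises. I'll press slightly more, then draw back.

Emit:
{"fn": "arm_command", "kwargs": {"commands": [0,0,0.0003,0,0,0,0,0,0,0.0003,0,0,0,0]}}

```text
t: 5.95
eef_pos: [0.4682, 0.0517, 0.0479]
tool_rot: [-0.0, 0.025, 1.0, 0.0]
contact_force: [-5.0, -0.1, 13.3]
gripper_width: 0.001
grasp_force: 6.7
```

Emit:
{"fn": "arm_command", "kwargs": {"commands": [0,0,-0.003,0,0,0,0,0,0,-0.012,0,0,0,0,0,0,-0.03,0,0,0,0,0,0,-0.06,0,0,0,0,0,0,-0.09,0,0,0,0,0,0,-0.12,0,0,0,0,0,0,-0.15,0,0,0,0,0,0,-0.16,0,0,0,0]}}

```text
t: 6.75
eef_pos: [0.4699, 0.0519, 0.2104]
tool_rot: [0.003, 0.025, 1.0, 0.001]
contact_force: [0.8, 0.1, 0.0]
gripper_width: -0.001
grasp_force: 0.0
```

Emit:
{"fn": "arm_command", "kwargs": {"commands": [0.02,0.03,0,0,0,0,0,0.04,0.06,0,0,0,0,0,0.06,0.1,0,0,0,0,0,0.08,0.14,0,0,0,0,0,0.1,0.18,0,0,0,0,0,0.12,0.21,0,0,0,0,0,0.13,0.23,0,0,0,0,0,0.13,0.23,0,0,0,0,0]}}

```text
t: 7.55
eef_pos: [0.3478, 0.2908, 0.2069]
tool_rot: [-0.0, 0.022, 1.0, 0.0]
contact_force: [0.0, -0.6, 0.4]
gripper_width: 0.002
grasp_force: 0.0
```

```bash
python3 - <<'E'
from h import *
c=read_camera("side"); a=cv2.resize(c["img"][160:310,270:410],None,fx=4,fy=4,interpolation=cv2.INTER_CUBIC)
d=read_camera("top"); b=cv2.resize(d["img"][150:245,300:430],None,fx=4,fy=4,interpolation=cv2.INTER_CUBIC)
cv2.imwrite("pics/s3.png",a[:,:,::-1]); cv2.imwrite("pics/t3.png",b[:,:,::-1]); delta([0,0,0])
E
```

```text
t 7.65 pos [0.3495 0.2874 0.2068] F [-0.17 -1.6  -0.41] grip 0.003980795042817289
shift [ 0.3351 -0.3038  0.2072] tooly yaw from +y deg -2.78 z [-0.    -0.001 -1.   ]
```

View pics/s3.png

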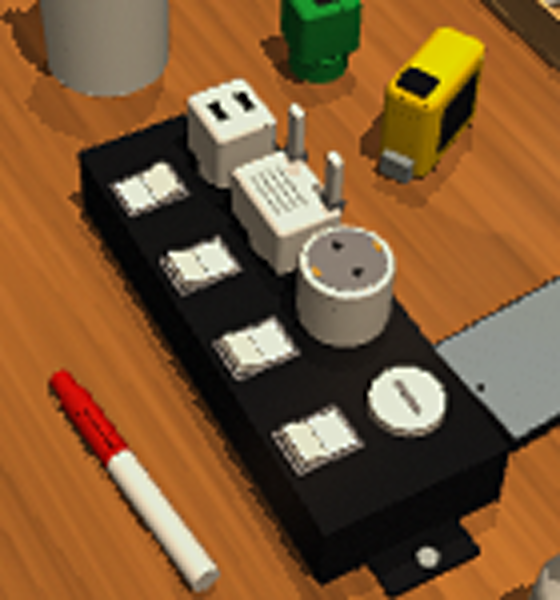

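View pics/t3.png

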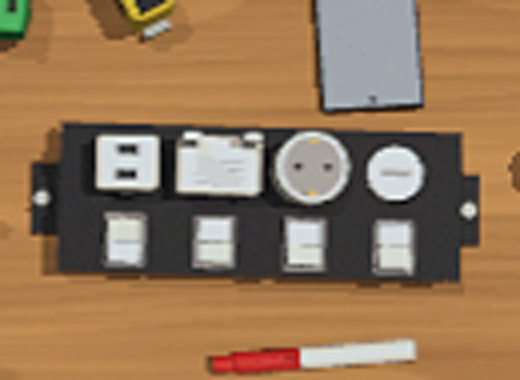

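The charger's rocker at top crop (125,240) has flipped shading compared with the other three: its far half is up and its near half is level. The other three still show on, and nothing else has moved.

```bash
python3 -c "
from station import hand_in
print(hand_in())"
```

```text
the job is handed in; nothing more can be done
None
```

The phone charger's socket (socket 3, the +y end) is switched off, its rocker pressed to the stop with about 13 N; the other three switches are still on, nothing else on the desk moved, and the job is handed in.

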